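# Index and lock the cake turntable

### The job

Get the cake turntable ready for icing: with light fingertip pressure drag the platter round by its rim until its engraved red mark faces the fixed red pointer. Then take the locking pin out of its wooden block, push it gently down through the platter's hole until its tip stands on the floor of the socket below, and let go. The platter's exact height is not known, so feel for it; never press harder than 20 N on the turntable, and leave everything else on the worktop where it stands.

Things in the scene. Friction and masses are not known exactly. Their poses are not given: they have to be found in the camera images.
- turntable: Fixed cake turntable. White round foot 200 mm wide; a nose 40 mm wide reaches 124 mm from the centre along its -x and ends in a post with the red arrow. On it turns a flat platter 180 mm wide, 12 mm thick, nothing to grip. Its top is 47 mm up, but a hidden height screw sets it up to 6 mm higher or lower; under 15 N it gives 1 mm. Origin: foot's underside, on the turning axis.
- platter (a joint): Platter angle about the vertical axis (rad), counter-clockwise from above positive, endless both ways; 0 or any whole turn: mark at pointer, hole over socket. Stiff bearing, 0.35 N m of drag, more when fast; stays where left. A fingertip 78 mm from the axis must push 4.5 to 6 N sideways, so press some 8 to 15 N or it slips.
- platter_axis (a point): Point on the turning axis 47 mm above the worktop, fixed: the platter's true top may lie 6 mm higher or lower and must be felt.
- rim_mark (a point): Outer end of the platter's engraved red mark at the rim, 90 mm from the axis; turns with the platter, but its height is always given as 47 mm whatever the true height. The mark is a red radial line 5 mm wide and 20 mm long from the hole to the rim; the short dark ticks elsewhere on the rim are only decoration.
- pointer_tip (a point): Tip of the fixed red arrow, just outside the rim, 97 mm from the axis, 47 mm above the worktop, pointing at the axis.
- index_hole (a point): Centre of the only hole in the platter, in a steel square, 62 mm from the axis on the line of the red mark; turns with the platter, height always given as 47 mm. Round, 11 mm wide, goes right through.
- lock_socket (a point): Where the hole must stand: fixed point straight above the socket in the nose, 47 mm above the worktop, 62 mm from the axis on the line to the pointer. The socket below is 11 mm wide, its mouth is 19 mm and its flat floor 37 mm under this point.
- lock_pin: Loose locking pin, upright, about 60 g. Steel shaft 8 mm thick, 44 mm long with tapered tip, then a steel collar 19 mm wide, 3 mm thick, then a black round grip 22 mm wide, 31 mm tall; 78 mm in all. Origin: centre of the tip; z up to the grip. Fully home its tip is on the socket's floor; the collar then stays 1 to 13 mm above the platter. Starts standing in the pin block.
- pin_grip (a point): Point on the pin's axis where to grip it, 67 mm above its tip, 11 mm below its top, 23 mm above the collar's underside.
- pin_block: Dark wooden block 70 x 70 x 53 mm, fixed on the worktop, with the hole (11 mm wide, 48 mm deep) in its middle that the pin stands in, collar on its top. Origin: centre of its underside.
- mug: White mug with grey dots, 82 mm wide, 91 mm tall, a bystander. Origin: centre of its underside.
- tea_box: Green card box of tea bags, 58 x 69 x 78 mm, a bystander. Origin: centre of its underside.
- cocoa_tin: Green tin, 61 mm wide, 104 mm tall, a bystander. Origin: centre of its underside.
- lemon: Yellow lemon, 78 mm long, on the chopping board, a bystander.
- salt_mill: Wooden mill, 58 mm wide, 170 mm tall, at the back, a bystander. Origin: centre of its underside.
- honey_jar: Jar with black lid, 63 mm wide, 94 mm tall, at the back, a bystander. Origin: centre of its underside.
Not all that is in view belongs to the job. Leave any blue or purple look-alike of the pin_block alone.

How it is judged (in metres and radians):
On the way:
1. the platter is turned so that its mark faces the pointer (hole within 4 mm of its place over the socket) and rests there, with the pin still away from the turntable (horizontal distance between index_hole and lock_socket below 0.004 m and velocity of joint platter between -0.05 and 0.05 rad/s and horizontal distance between lock_pin and lock_socket above 0.05 m), for 0.2 s.
At the end, for the whole second after the job is handed in: The mark faces the pointer (hole within 5 mm of its place over the socket) and the pin stands upright (within 0.15 rad), at rest, through hole and socket (tip within 5 mm of the socket's axis), its tip on the socket's floor to within 2.5 mm (horizontal distance between each of index_hole, lock_pin and lock_socket below 0.005 m and z of lock_pin in the frame of turntable below 0.0125 m and angle between lock_pin's own z axis and vertical below 0.15 rad and linear speed of lock_pin below 0.02 m/s); the robot touches nothing.
It fails at once if something presses on the turntable with more than 20 N (contact force between anything else and turntable above 20 N).
It fails at once if a bystander is moved more than 30 mm (distance of any of mug, tea_box, cocoa_tin, lemon, salt_mill, honey_jar from where it was at the start of the episode above 0.03 m).
It also fails if it takes over 61 s, if anything falls off the work surface, if the arm or the gripper's body presses on something with over 40 N, if the wrist force passes 120 N, or if a joint passes its speed limit or range.

### The arm

A 7-joint arm with a two-finger parallel gripper is mounted at the origin on a cart in front of the work surface, level with it; the furniture and walls round the work are solid. World frame = base frame: x ahead of the robot, y to its left, z up, the work surface at z = 0. Lengths are in mm, angles in rad, forces in N, time in s.
With the tool pointing down it reaches from about 400 to 850 mm from the base axis. Payload 4.5 kg.
Tool frame: the origin (TCP) lies between the finger pads; the fingertips stand 14 mm ahead of it and the grasp point (between the pads) lies 5 mm behind it; z points along the fingers, y is the line along which they close (so a half turn about z gives the same grasp; the last joint's range is limited). The gripper opens to 85 mm and grips with 20 to 120 N. Pads are 22 mm wide; open, the fingers measure 114 mm over their backs; the gripper's body (76 mm by 85 mm) begins 54 mm behind the grasp point. The pads swing forward as they close: fully open they stand 13 mm farther back than shut.
Start: joints at [1.295, 0.689, -0.195, 1.565, 0.157, 0.902, -0.215], TCP at [190.571, -595.261, 245.317] pointing down, gripper open.
Joint ranges: [-3.01, 3.01], [-0.46, 2.08], [-1.47, 1.51], [0.13, 2.56], [-1, 4.14], [0.04, 2.09], [-2.66, 2.66]. Speed limits (rad/s): [2.57, 2.57, 3.14, 3.14, 3.14, 3.14, 3.14].

### API

Orientations are given as a unit quaternion [x, y, z, w].
In Python, from cell import robot gives the robot as it stands.
- The arm moves only by the shell command python3 -m crank 'ROWS' [FORCE]. ROWS is JSON, a list of rows, each an object with "delta_rot": the turn, a rotation vector about the tool's x, y, z in units of 30 degrees (1.0 is 30 degrees), a list of three; "dp": the shift along the tool's x, y, z in units of 0.4 m (1.0 is 0.4 m), a list of three; "hand": the gripper command: -1 is shut, 1 is fully open, values between are in proportion. In form: [{"delta_rot": [ax, ay, az], "dp": [x, y, z], "hand": hand}, ...]. A call has 1 to 5 rows; each row is the pose to reach, as a shift and turn from the pose commanded when the call began, along the tool's axes at that moment; what a row does not reach only later rows make up. A row lasts 1/10 s, in which the tool goes at most 50 mm and 8.59 degrees, less where a joint would pass 70% of its speed; a pose out of reach is approached as far as the arm can. A call with a number of a shift or a turn outside -1 to 1 is refused whole. A call with a gripper value outside its range is refused whole. The fingers move at their own pace and stop on an object; FORCE is the grip in N (left out, the last holds). Time passes only in rows, so rows that repeat a pose let the fingers close. It gives the time, the measured TCP pose, the force, the opening and the grip force at its end, in the units of the state.
- robot.get_state(): the state, without advancing time (a new reading comes with each control period).
- robot.capture(name): name is "scene" or "top" or "wrist"; returns a dict with "pixels" (400x640x3 uint8, red, green, blue), "fx", "fy", "cx", "cy" (pixels), "rvec" (rotation vector, rad) and "tvec" (3), from world to camera coordinates, as OpenCV has them; the wrist camera has in their place "mount" (4x4, takes a point from camera to tool coordinates, whose origin is the TCP and whose axes are the flange's). Camera axes: x right, y down, z forward; pixel columns grow to the right and rows downward; lengths in mm; the calibration is good to about 2 mm. A picture is of the moment at which its call begins: read the wrist's pose just before it. There is no depth.
- robot.hand_in(): hands the job in; it is judged then, once.
Trained networks look in a picture, given as the dict that the camera call returned (one of the last four; its "shot" number tells which), for a name from the list of things; names that differ only in an ending like _2 or _b are one class to them, and where a whole thing is asked for, a point or a joint stands for the part that bears it (a point fixed in the world has none). Each returns a list of dicts, best first, with "score" (0 to 1); they miss things now and then, are a little off and sometimes report something else, mostly with a low value. They report only what shows in the picture. A call takes as long as a camera call. They do not tell look-alikes from the thing itself.
- robot.find_in(picture, target): "uv" ([column, row] in pixels, amid what is visible of it).
- robot.regions_of(picture, target): "mask" (400x640 bool, what is visible of it) and "uv" ([column, row] in pixels, amid what is visible of it).
- robot.mark_of(picture, target): "uv" ([column, row] in pixels: a listed point, or the origin of a listed thing).
The state is a dict: "clock": time; "joint_positions": joint angles; "qvel": joint speeds; "tau": joint torques, N m; "eef_pos": TCP position; "eef_rot": TCP orientation; "contact_force": force on the tool from outside, world axes, zero at the start; "moment": the same for the moment, N m; "finger_gap": opening from 0.0 (shut) to 1.0 (fully open); "grasp_force": force on a finger pad.
Only numpy, scipy, OpenCV 4.12 (cv2) and the standard library are available. Lean on these libraries where they do the work, as an engineer would, in place of code of your own. Each camera call takes 0.05 s, during which the arm holds its last target. There are 200 camera calls.

## Working session

There is one attempt and no reset: what is moved stays moved. The work goes in short steps, Python scripts to look and compute and a shell command to move; the robot and the scene stay as the last step left them, time stands still between calls to the robot, and variables do not carry over. Pictures are saved under pics/ and viewed, at most 10 in all, crops included, and the job is handed in when it is done.

```bash
ls; mkdir -p pics
cat > h.py <<'E'
import numpy as np, cv2
from scipy.spatial.transform import Rotation as R
from cell import robot
def cam(p,st=None):
    K=np.array([[p['fx'],0,p['cx']],[0,p['fy'],p['cy']],[0,0,1.]])
    if 'rvec' in p:
        Rm=cv2.Rodrigues(np.array(p['rvec'],float))[0]; t=np.array(p['tvec'],float).ravel()
    else:
        T=np.eye(4); T[:3,:3]=R.from_quat(st['eef_rot']).as_matrix(); T[:3,3]=st['eef_pos']
        M=np.linalg.inv(T@np.array(p['mount'])); Rm,t=M[:3,:3],M[:3,3]
    return K,Rm,t
def ray(c,uv):
    K,Rm,t=c; d=Rm.T@np.linalg.inv(K)@np.array([uv[0],uv[1],1.]); return -Rm.T@t,d/np.linalg.norm(d)
def atz(c,uv,z):
    o,d=ray(c,uv); return o+d*(z-o[2])/d[2]
def tri(obs):
    A=np.zeros((3,3));b=np.zeros(3)
    for c,uv in obs:
        o,d=ray(c,uv);P=np.eye(3)-np.outer(d,d);A+=P;b+=P@o
    x=np.linalg.solve(A,b); return x,[np.linalg.norm(np.cross(x-ray(c,uv)[0],ray(c,uv)[1])) for c,uv in obs]
def save(p,n): cv2.imwrite('pics/'+n+'.png',cv2.cvtColor(p['pixels'],cv2.COLOR_RGB2BGR))
E
python3 - <<'E'
from h import *
np.set_printoptions(precision=1,suppress=True)
s=robot.get_state(); print(s)
ps={n:robot.capture(n) for n in('scene','top')}
ims=[]
for n in ps: save(ps[n],n+'0')
for t in['platter_axis','rim_mark','pointer_tip','index_hole','lock_socket','pin_grip','lock_pin','pin_block','turntable','mug','tea_box','cocoa_tin','lemon']:
    o=[]
    for n in ps:
        r=robot.mark_of(ps[n],t)
        c=cam(ps[n]); print(t,n,[(np.array(q['uv']),round(q['score'],2)) for q in r[:3]])
        if r:o.append((c,r[0]['uv']))
    if len(o)==2: print('   ',*tri(o))
E
```

```text
pics
{'clock': 0.0, 'joint_positions': array([ 1.3,  0.7, -0.2,  1.6,  0.2,  0.9, -0.2]), 'qvel': array([-0.,  0., -0., -0., -0., -0., -0.]), 'tau': array([  0. , -54. ,  -1.3, -15.9,   0. ,   0. ,  -0. ]), 'eef_pos': array([ 190.3, -594.7,  244.5]), 'eef_rot': array([ 1. ,  0.2, -0. , -0. ]), 'contact_force': array([-0.4,  0.7, -0.2]), 'moment': array([-0., -0., -0.]), 'grasp_force': 0.0, 'finger_gap': 0.9971217644729886}
platter_axis scene [(array([325.5, 209.8]), 0.88)]
platter_axis top [(array([325.9, 209.1]), 0.97)]
    [520.2 -19.2  38.3] [np.float64(7.9888337937766325), np.float64(7.988833793776664)]
rim_mark scene [(array([297.9, 208.2]), 0.93)]
rim_mark top [(array([297.4, 191.2]), 0.83)]
    [572.7  65.6  59. ] [np.float64(0.4828933176268762), np.float64(0.48289331762680576)]
pointer_tip scene [(array([263.3, 196. ]), 0.35)]
pointer_tip top [(array([325.7, 240.6]), 0.97)]
    [474.8  92.8 220.4] [np.float64(132.8920324587591), np.float64(132.89203245875916)]
index_hole scene [(array([306.3, 205.3]), 0.91)]
index_hole top [(array([306. , 200.9]), 0.93)]
    [543.3  43.3  80.
[... 1355 characters left out ...]
0.37)]
mug top [(array([229.1, 249. ]), 0.92)]
    [395.1 302.2  -3.6] [np.float64(2.7805481041935467), np.float64(2.780548104193682)]
tea_box scene [(array([264.1, 197.7]), 0.68)]
tea_box top [(array([288.8, 148.1]), 0.98)]
    [729.6  96.    4.8] [np.float64(0.18114915028233117), np.float64(0.18114915028232983)]
cocoa_tin scene [(array([288.9, 188.8]), 0.76)]
cocoa_tin top [(array([322.4, 149.1]), 0.68), (array([327.5, 240. ]), 0.47)]
    [731.6 -15.6 -20.2] [np.float64(3.692535625567283), np.float64(3.6925356255671784)]
lemon scene [(array([201.7, 284.6]), 0.83)]
lemon top [(array([184.1, 214.4]), 0.8)]
    [514.8 449.   27.7] [np.float64(8.214508499172437), np.float64(8.214508499172403)]
```

Run:
```python
import cv2
a=cv2.imread('pics/scene0.png')[140:320,180:500]; b=cv2.imread('pics/top0.png')[120:300,180:500]
import numpy as np
cv2.imwrite('pics/v1.png',np.vstack([cv2.resize(x,(530,298),interpolation=cv2.INTER_CUBIC) for x in(a,b)]))
```

```text
(no output)
```

View pics/v1.png

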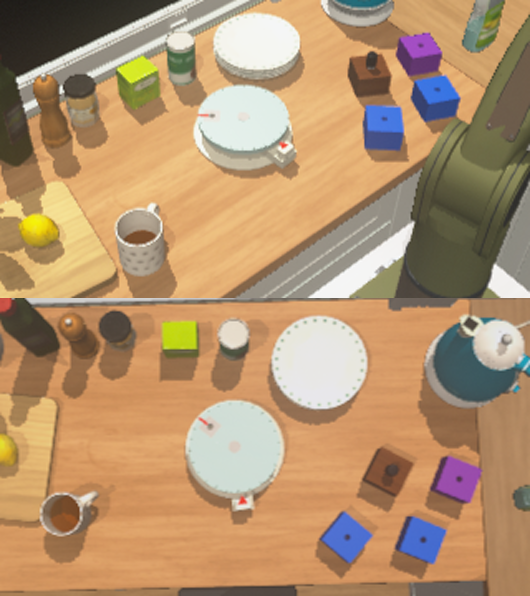

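The view shows the brown pin block with the black pin at about (415,224) in the top image. The platter is centred near (322,210), its red mark points up-left at about (302,194), and the pointer is at about (326,242). The blue and purple blocks are decoys.

Run:
```python
from h import *
np.set_printoptions(precision=1,suppress=True)
s=robot.get_state()
t=robot.capture('top');w=robot.capture('wrist')
print(R.from_quat(s['eef_rot']).as_matrix().round(3)); print(np.array(w['mount']).round(3),w['fx'],s['clock'])
c=cam(t)
for n in['platter_axis','rim_mark','pointer_tip','index_hole','lock_socket','turntable']:
    r=robot.mark_of(t,n); print(n,[(atz(c,q['uv'],0 if n=='turntable' else 47),round(q['score'],2)) for q in r[:2]])
print(ray(c,(320,200)))
```

```text
[[ 1.   0.3  0. ]
 [ 0.3 -1.  -0. ]
 [ 0.   0.  -1. ]]
[[  -0.    -1.    -0.3   80.3]
 [   1.    -0.    -0.     0.2]
 [   0.    -0.3    1.  -127.8]
 [   0.     0.     0.     1. ]] 281.8224230485915 1.4
platter_axis [(array([509.4,  -2.4,  47. ]), 0.83)]
rim_mark [(array([558.6,  66.3,  47. ]), 0.68)]
pointer_tip [(array([417.8, -20. ,  47. ]), 0.83)]
index_hole [(array([553.5,  34.7,  47. ]), 0.98)]
lock_socket [(array([450. ,  -6.5,  47. ]), 0.6), (array([514.8,  -9.7,  47. ]), 0.34)]
turntable [(array([514.8,   3.1,   0. ]), 0.69)]
(array([ 367.1,  -17.8, 1505.7]), array([ 0.1,  0. , -1. ]))
```

```bash
cat >> h.py <<'E'
np.set_printoptions(precision=2,suppress=True)
def plan(pos,yaw=None,s=None):
    "dp/delta_rot units from the present pose to TCP pos, tool down with tool-x at yaw"
    s=s or robot.get_state(); r=R.from_quat(s['eef_rot'])
    y0=np.arctan2(*r.as_matrix()[[1,0],0]); yaw=y0 if yaw is None else yaw
    g=R.from_matrix(np.array([[np.cos(yaw),np.sin(yaw),0],[np.sin(yaw),-np.cos(yaw),0],[0,0,-1]]))
    print('dp',np.round(r.inv().apply(np.array(pos)-s['eef_pos'])/400,4),'rot',np.round((r.inv()*g).as_rotvec()/np.radians(30),3),'yaw0',round(y0,3),'pos',s['eef_pos'],'F',s['contact_force'],'t',s['clock'])
E
python3 -c "
from h import *
plan((450,-310,245),0)"
```

```text
dp [ 0.84 -0.48  0.  ] rot [ 0.   -0.    0.59] yaw0 0.31 pos [ 190.59 -595.24  245.33] F [-0.14  0.74 -0.95] t 1.8
```

```bash
python3 -m crank '[{"delta_rot":[0,0,0.59],"dp":[0.84,-0.48,0],"hand":1},{"delta_rot":[0,0,0.59],"dp":[0.84,-0.48,0],"hand":1},{"delta_rot":[0,0,0.59],"dp":[0.84,-0.48,0],"hand":1},{"delta_rot":[0,0,0.59],"dp":[0.84,-0.48,0],"hand":1},{"delta_rot":[0,0,0.59],"dp":[0.84,-0.48,0],"hand":1}]'
python3 -c "
from h import *
plan((450,-310,245),0)"
```

```text
clock: 2.3
eef_pos: [360.7, -409.5, 245.5]
eef_rot: [1.0, 0.0, 0.0, 0.0]
contact_force: [1.3, -0.5, -0.0]
finger_gap: 0.999
grasp_force: 0.0
dp [ 0.22 -0.25  0.  ] rot [ 0. -0.  0.] yaw0 0.001 pos [ 360.73 -409.46  245.54] F [ 1.31 -0.52 -0.02] t 2.3
```

```bash
python3 -m crank '[{"delta_rot":[0,0,0],"dp":[0.22,-0.25,0],"hand":1},{"delta_rot":[0,0,0],"dp":[0.22,-0.25,0],"hand":1},{"delta_rot":[0,0,0],"dp":[0.22,-0.25,0],"hand":1},{"delta_rot":[0,0,0],"dp":[0.22,-0.25,0],"hand":1}]'
python3 - <<'E'
from h import *
s=robot.get_state(); p=robot.capture('wrist'); c=cam(p,s); save(p,'w1')
for n,z in[('pin_grip',76),('lock_pin',9),('pin_block',0)]: print(n,[(q['uv'],atz(c,q['uv'],z),round(q['score'],2)) for q in robot.mark_of(p,n)[:3]])
plan((510,0,245),0)
E
```

```text
clock: 2.7
eef_pos: [452.3, -304.9, 245.5]
eef_rot: [1.0, 0.006, 0.002, -0.002]
contact_force: [-1.0, -1.0, -0.2]
finger_gap: 1.002
grasp_force: 0.0
pin_grip [([319.5, 178.8], array([ 458.16, -308.68,   76.  ]), 0.79), ([83.1, 202.4], array([428.18, -44.64,  76.  ]), 0.3)]
lock_pin [([317.9, 163.3], array([ 462.31, -307.25,    9.  ]), 0.58)]
pin_block [([416.8, 178.4], array([ 441.24, -442.14,    0.  ]), 0.9), ([354.6, 253.4], array([ 325.85, -363.58,    0.  ]), 0.89), ([316.8, 165.4], array([ 457.72, -305.88,    0.  ]), 0.79)]
dp [ 0.16 -0.78 -0.  ] rot [ 0.  0. -0.] yaw0 -0.001 pos [ 446.31 -312.21  245.32] F [-0.36  0.34 -0.17] t 2.9
```

View pics/w1.png

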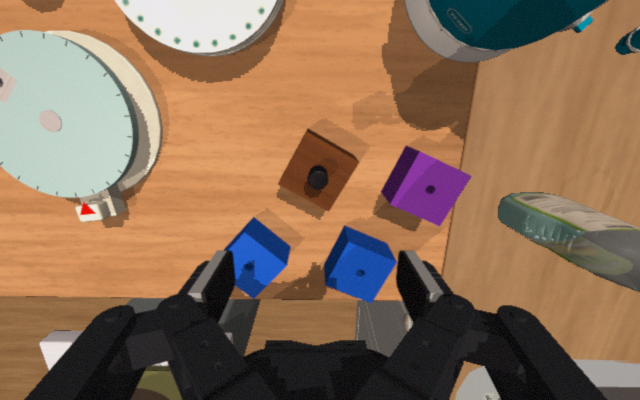

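The wrist view shows the pin in the brown block at (318,178), with the purple block to its right and blue blocks below. The arm was still settling, so that position is only rough. Next I'll look from above the turntable.

```bash
python3 -m crank '[{"delta_rot":[0,0,0],"dp":[0.16,-0.78,0],"hand":-1},{"delta_rot":[0,0,0],"dp":[0.16,-0.78,0],"hand":-1},{"delta_rot":[0,0,0],"dp":[0.16,-0.78,0],"hand":-1},{"delta_rot":[0,0,0],"dp":[0.16,-0.78,0],"hand":-1},{"delta_rot":[0,0,0],"dp":[0.16,-0.78,0],"hand":-1}]'
python3 -c "
from h import *
plan((510,0,245),0)"
```

```text
clock: 3.4
eef_pos: [497.3, -66.2, 245.5]
eef_rot: [1.0, -0.002, 0.0, 0.0]
contact_force: [0.9, -0.3, 0.0]
finger_gap: 0.142
grasp_force: 0.0
dp [ 0.03 -0.17  0.  ] rot [ 0.   -0.   -0.01] yaw0 -0.003 pos [497.27 -66.18 245.48] F [ 0.92 -0.26  0.04] t 3.4
```

```bash
python3 -m crank '[{"delta_rot":[0,0,0],"dp":[0.03,-0.17,0],"hand":-1},{"delta_rot":[0,0,0],"dp":[0.03,-0.17,0],"hand":-1},{"delta_rot":[0,0,0],"dp":[0.03,-0.17,0],"hand":-1},{"delta_rot":[0,0,0],"dp":[0.03,-0.17,0],"hand":-1},{"delta_rot":[0,0,0],"dp":[0.03,-0.17,0],"hand":-1}]'
python3 - <<'E'
from h import *
s=robot.get_state(); p=robot.capture('wrist'); c=cam(p,s); save(p,'w2')
print(s['eef_pos'],robot.get_state()['eef_pos'],s['finger_gap'])
for n in['platter_axis','rim_mark','pointer_tip','index_hole','lock_socket']: print(n,[(np.array(q['uv']),atz(c,q['uv'],47),round(q['score'],2)) for q in robot.mark_of(p,n)[:3]])
E
```

```text
clock: 3.9
eef_pos: [509.0, -0.9, 245.3]
eef_rot: [1.0, -0.002, -0.0, 0.001]
contact_force: [0.3, 1.0, -0.2]
finger_gap: 0.002
grasp_force: 0.0
[509.    -0.92 245.29] [509.03  -0.72 245.3 ] 0.0021554393518174305
platter_axis [(array([320.4, 173.2]), array([513.62,  -7.03,  47.  ]), 0.57)]
rim_mark [(array([259.6, 120. ]), array([574.74,  60.87,  47.  ]), 0.59)]
pointer_tip [(array([329.7, 248.1]), array([414.56, -19.08,  47.  ]), 0.74)]
index_hole [(array([278.5, 136.7]), array([556.32,  40.61,  47.  ]), 0.76)]
lock_socket [(array([326.6, 218.9]), array([455.26, -14.79,  47.  ]), 0.85)]
```

View pics/w2.png

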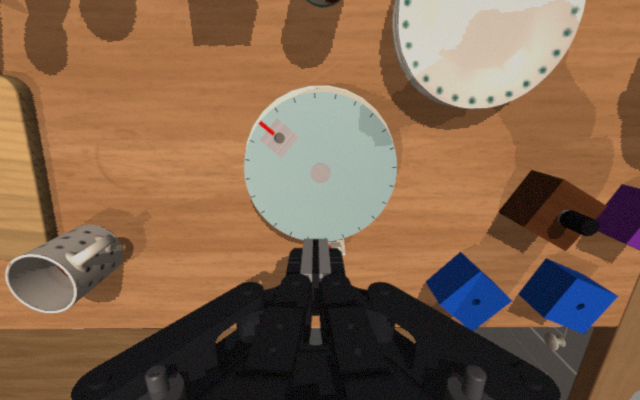

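The mark is at (266,128), the hole at (279,138) and the axis at (320,173). The pointer, partly hidden behind the fingers, is at (335,245). The platter needs to turn about +139°. I'll set the fingertip down at −80° and drag anticlockwise.

```bash
python3 -c "
from h import *
plan((527,-84,75),0)"
```

```text
dp [0.04 0.21 0.43] rot [ 0. -0. -0.] yaw0 -0.001 pos [509.29   1.26 245.32] F [-0.5  0.1 -0.6] t 4.2
```

```bash
python3 -m crank '[{"delta_rot":[0,0,0],"dp":[0.044,0.213,0.1],"hand":-1},{"delta_rot":[0,0,0],"dp":[0.044,0.213,0.25],"hand":-1},{"delta_rot":[0,0,0],"dp":[0.044,0.213,0.35],"hand":-1},{"delta_rot":[0,0,0],"dp":[0.044,0.213,0.4],"hand":-1},{"delta_rot":[0,0,0],"dp":[0.044,0.213,0.426],"hand":-1}]'
python3 -m crank '[{"delta_rot":[0,0,0],"dp":[0,0,0],"hand":-1},{"delta_rot":[0,0,0],"dp":[0,0,0],"hand":-1}]'
python3 -c "
from h import *
plan((527,-84,75),0)"
```

```text
clock: 4.7
eef_pos: [524.0, -84.3, 70.7]
eef_rot: [1.0, -0.001, -0.004, 0.0]
contact_force: [-0.7, 0.5, 0.3]
finger_gap: -0.003
grasp_force: 0.0
clock: 4.9
eef_pos: [528.2, -82.5, 76.5]
eef_rot: [1.0, 0.001, 0.001, -0.0]
contact_force: [-0.4, 0.2, -0.1]
finger_gap: -0.004
grasp_force: 0.0
dp [-0.  0.  0.] rot [-0.   -0.01  0.  ] yaw0 0.002 pos [528.19 -82.5   76.52] F [-0.42  0.16 -0.09] t 4.9
```

```bash
cat > ok.py <<'E'
# exit 0 while the upward force stays under the limit
import sys
from h import *
s=robot.get_state(); f=s['contact_force']; print(np.round(s['eef_pos'],1),np.round(f,1),round(s['clock'],2))
sys.exit(0 if f[2]<float(sys.argv[1]) else 1)
E
python3 -m crank '[{"delta_rot":[0,0,0],"dp":[0,0,0.005],"hand":-1},{"delta_rot":[0,0,0],"dp":[0,0,0.01],"hand":-1},{"delta_rot":[0,0,0],"dp":[0,0,0.015],"hand":-1},{"delta_rot":[0,0,0],"dp":[0,0,0.015],"hand":-1}]' >/dev/null
python3 ok.py 3 && python3 -m crank '[{"delta_rot":[0,0,0],"dp":[0,0,0.0025],"hand":-1},{"delta_rot":[0,0,0],"dp":[0,0,0.005],"hand":-1}]' >/dev/null; 
python3 ok.py 3 && python3 -m crank '[{"delta_rot":[0,0,0],"dp":[0,0,0.0025],"hand":-1},{"delta_rot":[0,0,0],"dp":[0,0,0.0025],"hand":-1}]' >/dev/null; 
python3 ok.py 3 && python3 -m crank '[{"delta_rot":[0,0,0],"dp":[0,0,0.0025],"hand":-1},{"delta_rot":[0,0,0],"dp":[0,0,0.0025],"hand":-1}]' >/dev/null; 
python3 ok.py 3 && python3 -m crank '[{"delta_rot":[0,0,0],"dp":[0,0,0.0025],"hand":-1},{"delta_rot":[0,0,0],"dp":[0,0,0.0025],"hand":-1}]' >/dev/null; 
python3 ok.py 3 && python3 -m crank '[{"delta_rot":[0,0,0],"dp":[0,0,0.0025],"hand":-1},{"delta_rot":[0,0,0],"dp":[0,0,0.0025],"hand":-1}]' >/dev/null; 
python3 ok.py 3
```

```text
[527.2 -83.   69.3] [-0.3 -0.7  0.2] 5.3
[527.1 -83.1  66.9] [-0.1  0.   0.7] 5.5
[526.9 -83.1  65.7] [0.5 0.2 0.4] 5.7
[527.  -83.1  64.8] [-0.1  0.2 -0.1] 5.9
[526.9 -83.1  63.8] [ 0.8 -0.6 -0.5] 6.1
[527.  -83.1  62.8] [-0.2 -0.9 -1.3] 6.3
```

```bash
python3 ok.py 3 && python3 -m crank '[{"delta_rot":[0,0,0],"dp":[0,0,0.002],"hand":-1},{"delta_rot":[0,0,0],"dp":[0,0,0.002],"hand":-1}]' >/dev/null
python3 ok.py 3 && python3 -m crank '[{"delta_rot":[0,0,0],"dp":[0,0,0.002],"hand":-1},{"delta_rot":[0,0,0],"dp":[0,0,0.002],"hand":-1}]' >/dev/null
python3 ok.py 3 && python3 -m crank '[{"delta_rot":[0,0,0],"dp":[0,0,0.002],"hand":-1},{"delta_rot":[0,0,0],"dp":[0,0,0.002],"hand":-1}]' >/dev/null
python3 ok.py 3 && python3 -m crank '[{"delta_rot":[0,0,0],"dp":[0,0,0.002],"hand":-1},{"delta_rot":[0,0,0],"dp":[0,0,0.002],"hand":-1}]' >/dev/null
python3 ok.py 3 && python3 -m crank '[{"delta_rot":[0,0,0],"dp":[0,0,0.002],"hand":-1},{"delta_rot":[0,0,0],"dp":[0,0,0.002],"hand":-1}]' >/dev/null
python3 ok.py 3 && python3 -m crank '[{"delta_rot":[0,0,0],"dp":[0,0,0.002],"hand":-1},{"delta_rot":[0,0,0],"dp":[0,0,0.002],"hand":-1}]' >/dev/null
python3 ok.py 3 && python3 -m crank '[{"delta_rot":[0,0,0],"dp":[0,0,0.002],"hand":-1},{"delta_rot":[0,0,0],"dp":[0,0,0.002],"hand":-1}]' >/dev/null
python3 ok.py 3 && python3 -m crank '[{"delta_rot":[0,0,0],"dp":[0,0,0.002],"hand":-1},{"delta_rot":[0,0,0],"dp":[0,0,0.002],"hand":-1}]' >/dev/null
python3 ok.py 3
```

```text
[527.  -83.1  62.8] [-0.2 -0.9 -1.3] 6.3
[527.1 -83.2  62.2] [-0.9 -0.3  2.9] 6.5
[527.2 -83.4  61.7] [-1.  -0.3  6.6] 6.7
[527.2 -83.4  61.7] [-1.  -0.3  6.6] 6.7
[527.2 -83.4  61.7] [-1.  -0.3  6.6] 6.7
[527.2 -83.4  61.7] [-1.  -0.3  6.6] 6.7
[527.2 -83.4  61.7] [-1.  -0.3  6.6] 6.7
[527.2 -83.4  61.7] [-1.  -0.3  6.6] 6.7
[527.2 -83.4  61.7] [-1.  -0.3  6.6] 6.7
```

```bash
python3 -m crank '[{"delta_rot":[0,0,0],"dp":[0,0,0.002],"hand":-1},{"delta_rot":[0,0,0],"dp":[0,0,0.002],"hand":-1}]'>/dev/null; python3 ok.py 9
cat > arc.py <<'E'
# rows (tool units) for an arc from angle a, 5 rows of st degrees
import sys; from h import *
a,st=float(sys.argv[1]),float(sys.argv[2]); r=77.6
f=lambda d:r*np.array([np.cos(np.radians(d)),np.sin(np.radians(d))])
for b in np.arange(a,a+float(sys.argv[3]),5*st): print(b,[list(np.round((f(b+k*st)-f(b))*[1,-1]/400,4)) for k in range(1,6)])
E
python3 arc.py -79.8 3 139
```

```text
[527.2 -83.6  61.1] [-0.2 -1.3  9.7] 6.9
-79.8 [[np.float64(0.0099), np.float64(-0.0021)], [np.float64(0.0198), np.float64(-0.0046)], [np.float64(0.0294), np.float64(-0.0077)], [np.float64(0.0389), np.float64(-0.0113)], [np.float64(0.0482), np.float64(-0.0154)]]
-64.8 [[np.float64(0.0091), np.float64(-0.0046)], [np.float64(0.0179), np.float64(-0.0096)], [np.float64(0.0264), np.float64(-0.0151)], [np.float64(0.0347), np.float64(-0.021)], [np.float64(0.0426), np.float64(-0.0274)]]
-49.8 [[np.float64(0.0076), np.float64(-0.0068)], [np.float64(0.0148), np.float64(-0.0139)], [np.float64(0.0216), np.float64(-0.0214)], [np.float64(0.0281), np.float64(-0.0293)], [np.float64(0.0341), np.float64(-0.0375)]]
-34.8 [[np.float64(0.0056), np.float64(-0.0085)], [np.float64(0.0107), np.float64(-0.0173)], [np.float64(0.0154), np.float64(-0.0263)], [np.float64(0.0195), np.float64(-0.0355)], [np.float64(0.0232), np.float64(-0.045)]]
-19.799999999999997 [[np.float64(0.0032), np.float64(-0.0096)], [np.float64(0.0059), np.float64(-0.0194)], [np.float64(0.008), np.float64(-0.0294)], [np.float64(0.0097), np.
[... 528 characters left out ...]
-0.0482)]]
25.200000000000003 [[np.float64(-0.0046), np.float64(-0.0091)], [np.float64(-0.0096), np.float64(-0.0179)], [np.float64(-0.0151), np.float64(-0.0264)], [np.float64(-0.021), np.float64(-0.0347)], [np.float64(-0.0274), np.float64(-0.0426)]]
40.2 [[np.float64(-0.0068), np.float64(-0.0076)], [np.float64(-0.0139), np.float64(-0.0148)], [np.float64(-0.0214), np.float64(-0.0216)], [np.float64(-0.0293), np.float64(-0.0281)], [np.float64(-0.0375), np.float64(-0.0341)]]
55.2 [[np.float64(-0.0085), np.float64(-0.0056)], [np.float64(-0.0173), np.float64(-0.0107)], [np.float64(-0.0263), np.float64(-0.0154)], [np.float64(-0.0355), np.float64(-0.0195)], [np.float64(-0.045), np.float64(-0.0232)]]
```

```bash
python3 -m crank '[{"delta_rot":[0,0,0],"dp":[0.01,-0.002,0.0012],"hand":-1},{"delta_rot":[0,0,0],"dp":[0.02,-0.005,0.0012],"hand":-1},{"delta_rot":[0,0,0],"dp":[0.029,-0.008,0.0012],"hand":-1},{"delta_rot":[0,0,0],"dp":[0.039,-0.011,0.0012],"hand":-1},{"delta_rot":[0,0,0],"dp":[0.048,-0.015,0.0012],"hand":-1}]'>/dev/null; python3 ok.py 9
```

```text
[544.  -78.7  60.7] [-4.6 -2.4 12.4] 7.4
```

```bash
python3 -m crank '[{"delta_rot":[0,0,0],"dp":[0.009,-0.005,0],"hand":-1},{"delta_rot":[0,0,0],"dp":[0.018,-0.01,0],"hand":-1},{"delta_rot":[0,0,0],"dp":[0.026,-0.015,0],"hand":-1},{"delta_rot":[0,0,0],"dp":[0.035,-0.021,0],"hand":-1},{"delta_rot":[0,0,0],"dp":[0.043,-0.027,0],"hand":-1}]'>/dev/null; python3 ok.py 14 &&
python3 -m crank '[{"delta_rot":[0,0,0],"dp":[0.008,-0.007,0],"hand":-1},{"delta_rot":[0,0,0],"dp":[0.015,-0.014,0],"hand":-1},{"delta_rot":[0,0,0],"dp":[0.022,-0.021,0],"hand":-1},{"delta_rot":[0,0,0],"dp":[0.028,-0.029,0],"hand":-1},{"delta_rot":[0,0,0],"dp":[0.034,-0.037,0],"hand":-1}]'>/dev/null; python3 ok.py 14
python3 - <<'E'
from h import *
p=robot.capture('top');c=cam(p)
for n in['rim_mark','index_hole','platter_axis']: print(n,[(atz(c,q['uv'],48),round(q['score'],2)) for q in robot.mark_of(p,n)[:2]])
E
```

```text
[561.7 -68.4  60.7] [-4.7 -3.7 12.4] 7.9
[576.1 -54.2  60.9] [-3.5 -4.1 10.3] 8.4
rim_mark [(array([ 468.77, -313.43,   48.  ]), 0.61), (array([514.42,  87.08,  48.  ]), 0.55)]
index_hole [(array([513.39,  57.87,  48.  ]), 0.92)]
platter_axis []
```

```bash
python3 -m crank '[{"delta_rot":[0,0,0],"dp":[0.006,-0.009,0.0008],"hand":-1},{"delta_rot":[0,0,0],"dp":[0.011,-0.017,0.0008],"hand":-1},{"delta_rot":[0,0,0],"dp":[0.015,-0.026,0.0008],"hand":-1},{"delta_rot":[0,0,0],"dp":[0.02,-0.036,0.0008],"hand":-1},{"delta_rot":[0,0,0],"dp":[0.023,-0.045,0.0008],"hand":-1}]'>/dev/null; python3 ok.py 14 &&
python3 -m crank '[{"delta_rot":[0,0,0],"dp":[0.003,-0.01,0],"hand":-1},{"delta_rot":[0,0,0],"dp":[0.006,-0.019,0],"hand":-1},{"delta_rot":[0,0,0],"dp":[0.008,-0.029,0],"hand":-1},{"delta_rot":[0,0,0],"dp":[0.01,-0.039,0],"hand":-1},{"delta_rot":[0,0,0],"dp":[0.011,-0.05,0],"hand":-1}]'>/dev/null; python3 ok.py 14
```

```text
[586.4 -36.5  60.9] [-1.8 -5.9 10.6] 9.1
[591.7 -16.8  61. ] [-0.1 -5.1  9. ] 9.6
```

```bash
python3 -m crank '[{"delta_rot":[0,0,0],"dp":[0.001,-0.01,0.0012],"hand":-1},{"delta_rot":[0,0,0],"dp":[0.001,-0.02,0.0012],"hand":-1},{"delta_rot":[0,0,0],"dp":[0,-0.03,0.0012],"hand":-1},{"delta_rot":[0,0,0],"dp":[-0.001,-0.04,0.0012],"hand":-1},{"delta_rot":[0,0,0],"dp":[-0.002,-0.05,0.0012],"hand":-1}]'>/dev/null; python3 ok.py 14 &&
python3 -m crank '[{"delta_rot":[0,0,0],"dp":[-0.002,-0.01,0],"hand":-1},{"delta_rot":[0,0,0],"dp":[-0.005,-0.02,0],"hand":-1},{"delta_rot":[0,0,0],"dp":[-0.008,-0.029,0],"hand":-1},{"delta_rot":[0,0,0],"dp":[-0.011,-0.039,0],"hand":-1},{"delta_rot":[0,0,0],"dp":[-0.015,-0.048,0],"hand":-1}]'>/dev/null; python3 ok.py 14
```

```text
[591.7   3.4  60.8] [ 0.7 -5.8 10.8] 10.1
[586.4  22.8  60.9] [ 1.7 -5.1 10.5] 10.6
```

```bash
python3 -m crank '[{"delta_rot":[0,0,0],"dp":[-0.005,-0.009,0.0008],"hand":-1},{"delta_rot":[0,0,0],"dp":[-0.01,-0.018,0.0008],"hand":-1},{"delta_rot":[0,0,0],"dp":[-0.015,-0.026,0.0008],"hand":-1},{"delta_rot":[0,0,0],"dp":[-0.021,-0.035,0.0008],"hand":-1},{"delta_rot":[0,0,0],"dp":[-0.027,-0.043,0.0008],"hand":-1}]'>/dev/null; python3 ok.py 14 &&
python3 -m crank '[{"delta_rot":[0,0,0],"dp":[-0.007,-0.008,0],"hand":-1},{"delta_rot":[0,0,0],"dp":[-0.014,-0.015,0],"hand":-1},{"delta_rot":[0,0,0],"dp":[-0.021,-0.022,0],"hand":-1},{"delta_rot":[0,0,0],"dp":[-0.029,-0.028,0],"hand":-1},{"delta_rot":[0,0,0],"dp":[-0.029,-0.028,0],"hand":-1}]'>/dev/null; python3 ok.py 14
python3 - <<'E'
from h import *
s=robot.get_state()
for v in('top','scene','wrist'):
    p=robot.capture(v);c=cam(p,s);save(p,v+'3')
    for n in['rim_mark','index_hole','pointer_tip','lock_socket','platter_axis']: print(v,n,[(np.array(q['uv']),atz(c,q['uv'],48),round(q['score'],2)) for q in robot.mark_of(p,n)[:1]])
E
```

```text
[576.4  40.4  60.8] [ 3.2 -4.9 10.5] 11.1
[564.8  52.7  60.7] [ 1.9 -3.4 11.2] 11.6
top rim_mark [(array([313.4, 236.7]), array([425.39,  17.53,  48.  ]), 0.7)]
top index_hole [(array([316.4, 231. ]), array([443.48,   7.46,  48.  ]), 0.94)]
top pointer_tip [(array([329.3, 240.1]), array([413.28, -33.37,  48.  ]), 0.91)]
top lock_socket [(array([322. , 230.1]), array([445.95, -10.66,  48.  ]), 0.87)]
top platter_axis [(array([323.9, 210.1]), array([510.58, -18.34,  48.  ]), 0.62)]
scene rim_mark [(array([341.8, 229.2]), array([420.19,   5.88,  48.  ]), 0.69)]
scene index_hole [(array([335.9, 217.2]), array([471.96, -13.05,  48.  ]), 0.9)]
scene pointer_tip [(array([214.9, 221.9]), array([696.8 , 304.79,  48.  ]), 0.31)]
scene lock_socket []
scene platter_axis [(array([324.3, 208. ]), array([527.78,  -9.84,  48.  ]), 0.64)]
wrist rim_mark [(array([ 34.1, 392. ]), array([463.03, 241.93,  48.  ]), 0.75)]
wrist index_hole []
wrist pointer_tip []
wrist lock_socket []
wrist platter_axis []
```

Run:
```python
import cv2,numpy as np
a=cv2.imread('pics/scene3.png')[180:255,265:385]; b=cv2.imread('pics/top3.png')[175:250,265:385]
cv2.imwrite('pics/v2.png',np.vstack([cv2.resize(x,(480,300),interpolation=cv2.INTER_CUBIC) for x in(a,b)]))
```

```text
(no output)
```

View pics/v2.png

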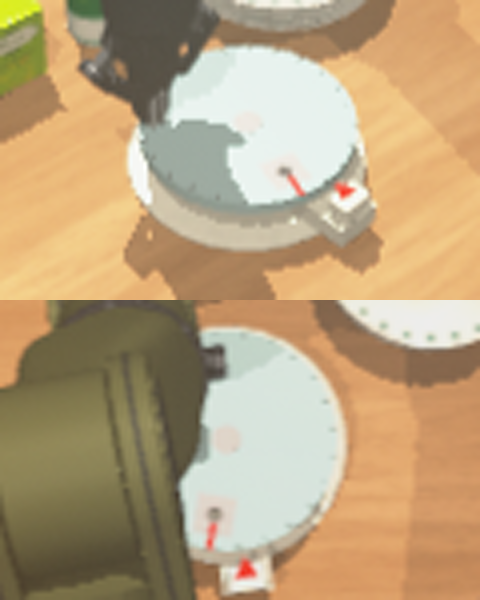

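The mark ends at about (208,548) in the crop and the arrow tip is at (246,560), with the axis at (228,438). About 19° remain. I'll drag another 15°, then lift and look closely.

```bash
python3 -m crank '[{"delta_rot":[0,0,0],"dp":[-0.008,-0.006,0],"hand":-1},{"delta_rot":[0,0,0],"dp":[-0.016,-0.012,0],"hand":-1},{"delta_rot":[0,0,0],"dp":[-0.025,-0.017,0],"hand":-1},{"delta_rot":[0,0,0],"dp":[-0.034,-0.022,0],"hand":-1},{"delta_rot":[0,0,0],"dp":[-0.042,-0.026,0],"hand":-1}]'>/dev/null; python3 ok.py 15
python3 -m crank '[{"delta_rot":[0,0,0],"dp":[0,0,-0.02],"hand":-1},{"delta_rot":[0,0,0],"dp":[0,0,-0.12],"hand":-1},{"delta_rot":[0,0,0],"dp":[0,0,-0.24],"hand":-1},{"delta_rot":[0,0,0],"dp":[0,0,-0.3],"hand":-1}]'>/dev/null
python3 -c "
from h import *
plan((400,-20,245),0)"
```

```text
[549.2  63.3  60.8] [ 5.  -3.3 10.3] 13.0
dp [-0.36  0.21 -0.16] rot [-0.   -0.01  0.  ] yaw0 0.001 pos [545.35  64.87 182.  ] F [-0.19 -0.6  -0.39] t 13.4
```

```bash
python3 -m crank '[{"delta_rot":[0,0,0],"dp":[-0.12,0.07,-0.12],"hand":-1},{"delta_rot":[0,0,0],"dp":[-0.24,0.14,-0.16],"hand":-1},{"delta_rot":[0,0,0],"dp":[-0.36,0.21,-0.16],"hand":-1},{"delta_rot":[0,0,0],"dp":[-0.36,0.21,-0.16],"hand":-1},{"delta_rot":[0,0,0],"dp":[-0.36,0.21,-0.16],"hand":-1}]'
python3 -m crank '[{"delta_rot":[0,0,0],"dp":[0,0,0],"hand":-1},{"delta_rot":[0,0,0],"dp":[0,0,0],"hand":-1},{"delta_rot":[0,0,0],"dp":[0,0,0],"hand":-1}]'>/dev/null
cat > look.py <<'E'
import sys; from h import *
s=robot.get_state(); p=robot.capture('wrist'); c=cam(p,s); save(p,sys.argv[1])
print(s['eef_pos'],robot.get_state()['eef_pos'],s['clock'])
P={}
for n in['platter_axis','rim_mark','pointer_tip','index_hole','lock_socket']:
    r=robot.mark_of(p,n)[:1]
    if r: P[n]=atz(c,r[0]['uv'],48); print(n,np.array(r[0]['uv']),P[n],round(r[0]['score'],2))
# platter outline -> centre; red blobs
hsv=cv2.cvtColor(p['pixels'],cv2.COLOR_RGB2HSV); m=(((hsv[...,0]<8)|(hsv[...,0]>172))&(hsv[...,1]>170)&(hsv[...,2]>120)).astype(np.uint8)
k,l,st,ce=cv2.connectedComponentsWithStats(m)
for i in range(1,k):
    if st[i,4]>15: print('red',st[i],ce[i].round(1),atz(c,ce[i],48))
for n in P: print(n,'angle',np.degrees(np.arctan2(*(P[n]-P['platter_axis'])[[1,0]]))%360)
E
python3 look.py w4
```

```text
clock: 13.9
eef_pos: [394.9, -22.0, 243.3]
eef_rot: [1.0, -0.002, -0.003, 0.001]
contact_force: [1.1, 0.1, -0.5]
finger_gap: 0.001
grasp_force: 0.0
[401.67 -18.81 242.64] [401.47 -18.91 242.59] 14.2
platter_axis [302.8  71.6] [516.48  -5.25  48.  ] 0.83
rim_mark [310.4 158.3] [424.86 -12.81  48.  ] 0.6
pointer_tip [314.6 163.6] [418.7  -17.64  48.  ] 0.91
index_hole [304.2 132.4] [454.01  -6.01  48.  ] 0.58
lock_socket [312.4 135.2] [450.94 -15.18  48.  ] 0.79
red [307 142   4  17  53] [308.2 150.2] [434.21 -10.39  48.  ]
red [310 165  15  13 100] [316.4 172.4] [408.29 -19.75  48.  ]
platter_axis angle 0.0
rim_mark angle 184.71751732140507
pointer_tip angle 187.22395240329467
index_hole angle 180.69427784172146
lock_socket angle 188.61283728705834
```

View pics/w4.png

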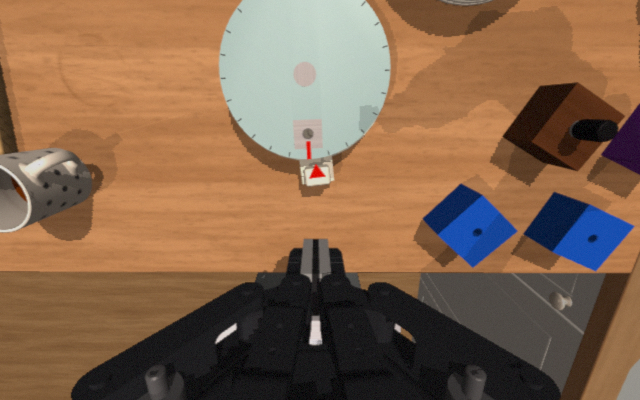

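The mark runs from (308,134) to (309,158) and the arrow is at (316,172), still slightly anticlockwise of it. I'll get the axis precisely from the platter outline.

```bash
cat > fit.py <<'E'
import sys; from h import *; from scipy.optimize import least_squares
im=cv2.imread('pics/'+sys.argv[1]+'.png'); p=robot.capture('wrist'); s=robot.get_state(); c=cam(p,s)
hsv=cv2.cvtColor(p['pixels'],cv2.COLOR_RGB2HSV); h,S,v=cv2.split(hsv)
m=((h>60)&(h<110)&(S>15)&(S<90)&(v>90)).astype(np.uint8); m=cv2.morphologyEx(m,cv2.MORPH_CLOSE,np.ones((9,9)))
k,l,st,ce=cv2.connectedComponentsWithStats(m); i=1+np.argmax([st[j,4]-5000*(np.linalg.norm(ce[j]-[304,80])>60) for j in range(1,k)])
ct=max(cv2.findContours((l==i).astype(np.uint8),cv2.RETR_EXTERNAL,cv2.CHAIN_APPROX_NONE)[0],key=len)[:,0]
ct=ct[(ct[:,1]>3)]; q=np.array([atz(c,u,48.3)[:2] for u in ct]); print(st[i],len(q))
f=least_squares(lambda x:np.hypot(*(q-x[:2]).T)-x[2],[515,-7,90],loss='soft_l1').x; print('axis,r',f)
red=((((h<8)|(h>172))&(S>170)&(v>120))).astype(np.uint8)
k,l,st,ce=cv2.connectedComponentsWithStats(red)
for i in range(1,k):
    if st[i,4]>15:
        w=atz(c,ce[i],48.3)[:2]-f[:2]; print('red',ce[i],w+f[:2],'r',np.hypot(*w),'ang',np.degrees(np.arctan2(w[1],w[0]))%360)
d=(v<110)&(m>0); hole=atz(c,(307.8,133),48.3)[:2]-f[:2]; print('hole',np.hypot(*hole),np.degrees(np.arctan2(hole[1],hole[0]))%360)
E
python3 fit.py w4
```

```text
[  219     0   170   158 21038] 376
axis,r [513.99  -6.83  88.35]
red [307.66 148.73] [434.71 -10.56] r 79.37099199474083 ang 182.69357150829984
red [315.74 171.37] [408.41 -19.76] r 106.37266544756437 ang 186.9813741586685
hole 61.89131465436969 183.74411029244735
```

```bash
python3 -m crank '[{"delta_rot":[0,0,0],"dp":[0.11,0.06,0.05],"hand":-1},{"delta_rot":[0,0,0],"dp":[0.19,0.12,0.15],"hand":-1},{"delta_rot":[0,0,0],"dp":[0.25,0.164,0.25],"hand":-1},{"delta_rot":[0,0,0],"dp":[0.275,0.164,0.34],"hand":-1},{"delta_rot":[0,0,0],"dp":[0.275,0.164,0.4],"hand":-1}]' >/dev/null
python3 -m crank '[{"delta_rot":[0,0,0],"dp":[0,0,0.02],"hand":-1},{"delta_rot":[0,0,0],"dp":[0,0,0.025],"hand":-1},{"delta_rot":[0,0,0],"dp":[0,0,0.03],"hand":-1},{"delta_rot":[0,0,0],"dp":[0,0,0.03],"hand":-1}]' >/dev/null
python3 -c "
from h import *
plan((511,-84.8,66),0)"
```

```text
dp [-0.   -0.    0.02] rot [ 0. -0.  0.] yaw0 0.001 pos [511.25 -85.06  72.12] F [0.78 0.34 0.04] t 15.45
```

```bash
python3 -m crank '[{"delta_rot":[0,0,0],"dp":[0,0,0.005],"hand":-1},{"delta_rot":[0,0,0],"dp":[0,0,0.01],"hand":-1},{"delta_rot":[0,0,0],"dp":[0,0,0.015],"hand":-1},{"delta_rot":[0,0,0],"dp":[0,0,0.02],"hand":-1},{"delta_rot":[0,0,0],"dp":[0,0,0.0225],"hand":-1}]' >/dev/null
python3 ok.py 3 && python3 -m crank '[{"delta_rot":[0,0,0],"dp":[0,0,0.001],"hand":-1},{"delta_rot":[0,0,0],"dp":[0,0,0.002],"hand":-1}]' >/dev/null
python3 ok.py 3 && python3 -m crank '[{"delta_rot":[0,0,0],"dp":[0,0,0.002],"hand":-1},{"delta_rot":[0,0,0],"dp":[0,0,0.002],"hand":-1}]' >/dev/null
python3 ok.py 3 && python3 -m crank '[{"delta_rot":[0,0,0],"dp":[0,0,0.002],"hand":-1},{"delta_rot":[0,0,0],"dp":[0,0,0.002],"hand":-1}]' >/dev/null
python3 ok.py 8 && python3 -m crank '[{"delta_rot":[0,0,0],"dp":[0,0,0.002],"hand":-1},{"delta_rot":[0,0,0],"dp":[0,0,0.002],"hand":-1}]' >/dev/null
python3 ok.py 9
```

```text
[510.7 -85.3  61.8] [-1.3  0.1  4.5] 15.95
[510.7 -85.3  61.8] [-1.3  0.1  4.5] 15.95
[510.7 -85.3  61.8] [-1.3  0.1  4.5] 15.95
[510.7 -85.3  61.8] [-1.3  0.1  4.5] 15.95
[510.7 -85.4  61.4] [ 0.1 -0.8  5.7] 16.15
```

```bash
python3 -m crank '[{"delta_rot":[0,0,0],"dp":[0,0,0.0012],"hand":-1},{"delta_rot":[0,0,0],"dp":[0,0,0.0024],"hand":-1}]' >/dev/null
python3 ok.py 13 && python3 -m crank '[{"delta_rot":[0,0,0],"dp":[0.004,0,0.0008],"hand":-1},{"delta_rot":[0,0,0],"dp":[0.008,0,0.0008],"hand":-1},{"delta_rot":[0,0,0],"dp":[0.012,0,0.0008],"hand":-1},{"delta_rot":[0,0,0],"dp":[0.016,0,0.0008],"hand":-1},{"delta_rot":[0,0,0],"dp":[0.016,0,0.0008],"hand":-1}]' >/dev/null
python3 ok.py 13
```

```text
[510.8 -85.6  60.8] [-0.4 -0.9  9.1] 16.35
[514.6 -85.7  60.4] [-4.9 -1.  12.7] 16.85
```

```bash
python3 -m crank '[{"delta_rot":[0,0,0],"dp":[0.003,0,0],"hand":-1},{"delta_rot":[0,0,0],"dp":[0.005,0,0],"hand":-1},{"delta_rot":[0,0,0],"dp":[0.005,0,0],"hand":-1}]' >/dev/null
python3 ok.py 13
python3 -m crank '[{"delta_rot":[0,0,0],"dp":[0,0,-0.01],"hand":-1},{"delta_rot":[0,0,0],"dp":[-0.02,0,-0.1],"hand":-1},{"delta_rot":[0,0,0],"dp":[-0.1,-0.06,-0.22],"hand":-1},{"delta_rot":[0,0,0],"dp":[-0.2,-0.12,-0.34],"hand":-1},{"delta_rot":[0,0,0],"dp":[-0.28,-0.164,-0.42],"hand":-1}]' >/dev/null
python3 -c "
from h import *
plan((401,-19,230),0)"
```

```text
[516.5 -85.7  60.4] [-4.8 -1.  12.3] 17.15
dp [-0.06 -0.03 -0.05] rot [-0. -0.  0.] yaw0 0.001 pos [424.01 -28.99 209.96] F [0.75 0.63 0.78] t 17.65
```

```bash
python3 -m crank '[{"delta_rot":[0,0,0],"dp":[-0.03,-0.02,0],"hand":-1},{"delta_rot":[0,0,0],"dp":[-0.03,-0.02,0],"hand":-1},{"delta_rot":[0,0,0],"dp":[-0.03,-0.02,0],"hand":-1},{"delta_rot":[0,0,0],"dp":[-0.03,-0.02,0],"hand":-1},{"delta_rot":[0,0,0],"dp":[-0.03,-0.02,0],"hand":-1}]' >/dev/null
python3 look.py w5; python3 fit.py w5
python3 - <<'E'
import cv2
cv2.imwrite('pics/v5.png',cv2.resize(cv2.imread('pics/w5.png')[0:220,210:420],None,fx=2.7,fy=2.7,interpolation=cv2.INTER_CUBIC))
E
```

```text
[413.29 -22.31 208.11] [413.1  -22.24 208.15] 18.15
platter_axis [300.1  83.1] [514.27  -7.87  48.  ] 0.82
rim_mark [308.8 176.3] [423.49 -15.3   48.  ] 0.98
pointer_tip [313.4 180.6] [418.83 -20.1   48.  ] 0.71
index_hole [306.6 145.6] [455.43 -13.36  48.  ] 0.84
lock_socket [307. 148.] [453.01 -13.74  48.  ] 0.89
red [306 157   6  18  69] [308.7 165.4] [435.09 -15.28  48.  ]
red [306 181  16  15 122] [313.1 190. ] [408.49 -19.79  48.  ]
platter_axis angle 0.0
rim_mark angle 184.67770447312455
pointer_tip angle 187.30368479481228
index_hole angle 185.32960626980736
lock_socket angle 185.47124558798524
[  206     0   188   175 25828] 421
axis,r [514.07  -6.66  88.41]
red [309.14 164.61] [435.16 -15.19] r 79.36881614762375 ang 186.1691065428567
red [313.58 189.14] [408.7  -19.71] r 106.17303452893053 ang 187.06073476567747
hole 47.45315268186784 189.00918661632232
```

View pics/v5.png

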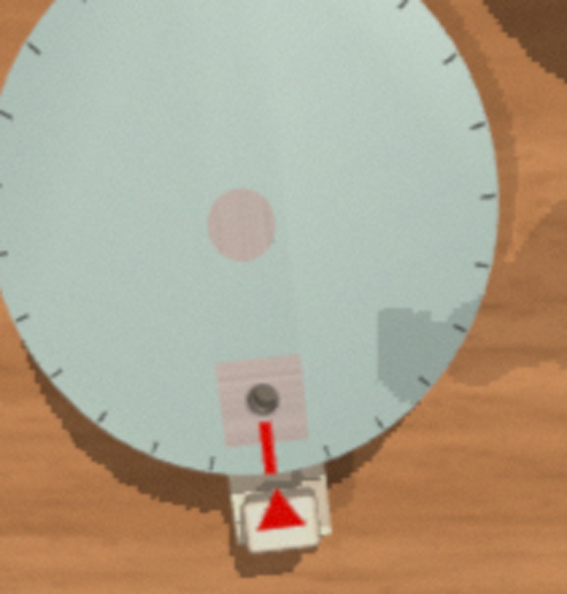

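The mark at (270,472) and hole at (262,399) line up with the arrow tip at (277,490) to within about 1°, which is roughly 1 mm. That's good enough, so I'll go to the pin.

```bash
python3 -m crank '[{"delta_rot":[0,0,0],"dp":[0.01,0.13,0],"hand":1},{"delta_rot":[0,0,0],"dp":[0.01,0.26,0],"hand":1},{"delta_rot":[0,0,0],"dp":[0.01,0.38,0],"hand":1},{"delta_rot":[0,0,0],"dp":[0.01,0.5,0],"hand":1},{"delta_rot":[0,0,0],"dp":[0.01,0.61,0],"hand":1}]' >/dev/null
python3 -m crank '[{"delta_rot":[0,0,0],"dp":[0,0.09,0],"hand":1},{"delta_rot":[0,0,0],"dp":[0,0.11,0],"hand":1},{"delta_rot":[0,0,0],"dp":[0,0.11,0],"hand":1},{"delta_rot":[0,0,0],"dp":[0,0.11,0],"hand":1},{"delta_rot":[0,0,0],"dp":[0,0.11,0],"hand":1}]' >/dev/null
cat > pin.py <<'E'
import sys; from h import *
s=robot.get_state(); p=robot.capture('wrist'); c=cam(p,s); save(p,sys.argv[1]); t=robot.capture('top'); q=robot.capture('scene')
print(s['eef_pos'],robot.get_state()['eef_pos'],s['clock'])
for n,z in[('pin_grip',76),('lock_pin',9)]:
    for v,cc in((p,c),(t,cam(t)),(q,cam(q))): print(n,[(np.array(r['uv']),atz(cc,r['uv'],z),round(r['score'],2)) for r in robot.mark_of(v,n)[:2]])
for r in robot.regions_of(p,'lock_pin')[:2]:
    y,x=np.nonzero(r['mask']); print('mask',r['uv'],r['score'],x.min(),x.max(),y.min(),y.max())
E
python3 pin.py w6
```

```text
[ 417.17 -307.51  208.72] [ 417.16 -308.34  208.84] 19.5
pin_grip [(array([313.5, 150.8]), array([ 458.18, -305.32,   76.  ]), 0.93)]
pin_grip [(array([418.5, 222.1]), array([ 462.48, -316.71,   76.  ]), 0.48)]
pin_grip [(array([406.9, 178.9]), array([ 439.76, -302.06,   76.  ]), 0.64)]
lock_pin [(array([313.1, 140. ]), array([ 460.39, -304.34,    9.  ]), 0.98)]
lock_pin [(array([322.2, 229.3]), array([450.69, -11.19,   9.  ]), 0.66), (array([412.6, 228.8]), array([ 445.26, -310.13,    9.  ]), 0.49)]
lock_pin [(array([400.4, 189.4]), array([ 461.81, -303.97,    9.  ]), 0.52)]
mask [315.8, 148.4] 0.79 304 327 136 162
```

View pics/w6.png

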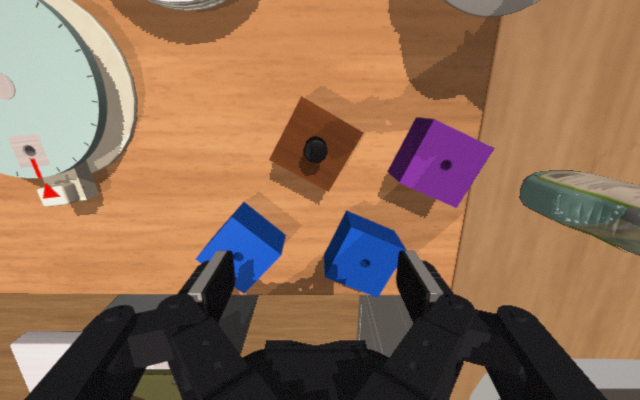

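The black grip is at (316,150) on the brown block. I'll take a second, lower view to triangulate it.

```bash
python3 -m crank '[{"delta_rot":[0,0,0],"dp":[0.01,0,0.05],"hand":1},{"delta_rot":[0,0,0],"dp":[0.02,0,0.1],"hand":1},{"delta_rot":[0,0,0],"dp":[0.02,0,0.14],"hand":1},{"delta_rot":[0,0,0],"dp":[0.02,0,0.15],"hand":1},{"delta_rot":[0,0,0],"dp":[0.02,0,0.15],"hand":1},{"delta_rot":[0,0,0],"dp":[0.02,0,0.15],"hand":1}]' | tail -1
python3 -m crank '[{"delta_rot":[0,0,0],"dp":[0.01,0,0.05],"hand":1},{"delta_rot":[0,0,0],"dp":[0.02,0,0.1],"hand":1},{"delta_rot":[0,0,0],"dp":[0.02,0,0.14],"hand":1},{"delta_rot":[0,0,0],"dp":[0.02,0,0.15],"hand":1},{"delta_rot":[0,0,0],"dp":[0.02,0,0.15],"hand":1}]' | tail -1
python3 - <<'E'
from h import *
import time
s=robot.get_state(); p=robot.capture('wrist'); c=cam(p,s); save(p,'w7'); print(s['eef_pos'],robot.get_state()['eef_pos'],s['clock'])
import copy
s6=dict(s); s6['eef_pos']=np.array([417.2,-308.,208.8]); c6=cam(p,s6)
r=robot.mark_of(p,'pin_grip')[:1]; print(r); 
if r: print(atz(c,r[0]['uv'],76),tri([(c,r[0]['uv']),(c6,(314.5,150.8))]))
for r in robot.regions_of(p,'lock_pin')[:2]:
    y,x=np.nonzero(r['mask']); print('mask',r['uv'],r['score'],x.min(),x.max(),y.min(),y.max(),atz(c,r['uv'],80))
    top=((x.min()+x.max())/2,(y.min()+y.max())/2); print(atz(c,top,80))
E
```

```text
grasp_force: 0.0
[ 424.47 -309.57  148.39] [ 424.86 -309.85  149.01] 20.5
[{'uv': [313.2, 171.3], 'score': 0.79}]
[ 459.73 -307.8    76.  ] (array([ 454.67, -307.24,   53.53]), [np.float64(0.36478740529577475), np.float64(0.36478740529574716)])
mask [310.3, 169.7] 0.82 298 327 154 188 [ 461.79 -305.78   80.  ]
[ 460.85 -307.34   80.  ]
mask [19.7, 114.9] 0.43 0 54 12 197 [ 499.27 -111.66   80.  ]
[ 505.87 -118.65   80.  ]$: bad value
```

```bash
python3 -m crank '[{"delta_rot":[0,0,0],"dp":[0.04,-0.004,0.0],"hand":0.2},{"delta_rot":[0,0,0],"dp":[0.085,-0.004,0.04],"hand":0.2},{"delta_rot":[0,0,0],"dp":[0.085,-0.004,0.1],"hand":0.2},{"delta_rot":[0,0,0],"dp":[0.085,-0.004,0.14],"hand":0.2},{"delta_rot":[0,0,0],"dp":[0.085,-0.004,0.17],"hand":0.2}]' >/dev/null
python3 -m crank '[{"delta_rot":[0,0,0],"dp":[0,0,0],"hand":0.2},{"delta_rot":[0,0,0],"dp":[0,0,0],"hand":0.2},{"delta_rot":[0,0,0],"dp":[0,0,0],"hand":0.2}]' >/dev/null
python3 -c "
from h import *
plan((459,-307.5,73),0)"
```

```text
dp [-0.   -0.    0.02] rot [ 0. -0.  0.] yaw0 0.001 pos [ 459.35 -308.57   81.78] F [-0.27 -0.22 -0.38] t 21.45
```

```bash
python3 -m crank '[{"delta_rot":[0,0,0],"dp":[0,-0.002,0.008],"hand":0.2},{"delta_rot":[0,0,0],"dp":[0,-0.002,0.015],"hand":0.2},{"delta_rot":[0,0,0],"dp":[0,-0.002,0.022],"hand":0.2},{"delta_rot":[0,0,0],"dp":[0,-0.002,0.022],"hand":-0.2},{"delta_rot":[0,0,0],"dp":[0,-0.002,0.022],"hand":-0.4}]' 40 >/dev/null; python3 ok.py 10
python3 -m crank '[{"delta_rot":[0,0,0],"dp":[0,0,0],"hand":-1},{"delta_rot":[0,0,0],"dp":[0,0,0],"hand":-1},{"delta_rot":[0,0,0],"dp":[0,0,0],"hand":-1},{"delta_rot":[0,0,0],"dp":[0,0,0],"hand":-1}]' 40; python3 ok.py 10
```

```text
[ 458.7 -307.3   71.8] [-0.1  0.4  0.2] 21.95
clock: 22.35
eef_pos: [458.8, -307.3, 72.1]
eef_rot: [1.0, 0.0, 0.0, 0.0]
contact_force: [-0.4, -0.2, 1.9]
finger_gap: 0.241
grasp_force: 39.1
[ 458.8 -307.3   72.1] [-0.4 -0.2  1.9] 22.35
```

```bash
python3 -m crank '[{"delta_rot":[0,0,0],"dp":[0,0,-0.015],"hand":-1},{"delta_rot":[0,0,0],"dp":[0,0,-0.05],"hand":-1},{"delta_rot":[0,0,0],"dp":[0,0,-0.1],"hand":-1},{"delta_rot":[0,0,0],"dp":[0,0,-0.16],"hand":-1},{"delta_rot":[0,0,0],"dp":[0,0,-0.21],"hand":-1}]'
python3 -m crank '[{"delta_rot":[0,0,0],"dp":[0,-0.1,0],"hand":-1},{"delta_rot":[0,0,0],"dp":[0,-0.2,0],"hand":-1},{"delta_rot":[0,0,0],"dp":[0,-0.3,0],"hand":-1},{"delta_rot":[0,0,0],"dp":[-0.01,-0.4,0],"hand":-1},{"delta_rot":[0,0,0],"dp":[-0.015,-0.5,0],"hand":-1}]' >/dev/null
python3 -m crank '[{"delta_rot":[0,0,0],"dp":[0,-0.08,0],"hand":-1},{"delta_rot":[0,0,0],"dp":[0,-0.14,0],"hand":-1},{"delta_rot":[0,0,0],"dp":[0,-0.14,0],"hand":-1},{"delta_rot":[0,0,0],"dp":[0,-0.14,0],"hand":-1}]' >/dev/null
python3 -c "
from h import *
plan((452.5,-14,150),0)"
```

```text
clock: 22.85
eef_pos: [459.1, -307.5, 158.1]
eef_rot: [1.0, 0.0, 0.001, 0.0]
contact_force: [0.6, -0.3, -0.5]
finger_gap: 0.238
grasp_force: 39.1
dp [-0.   -0.09  0.02] rot [ 0. -0.  0.] yaw0 0.002 pos [453.   -51.17 156.73] F [ 0.88 -0.32 -1.1 ] t 23.75
```

```bash
python3 look.py w8
python3 - <<'E'
from h import *
s=robot.get_state(); p=robot.capture('wrist'); c=cam(p,s)
for n,z in(('lock_pin',s['eef_pos'][2]-63),('pin_grip',s['eef_pos'][2]+4)): 
    for r in robot.mark_of(p,n)[:2]: print(n,r,atz(c,r['uv'],z)-s['eef_pos'])
E
```

```text
[453.   -51.17 156.73] [452.9  -52.11 156.6 ] 23.75
platter_axis [262.1 130.1] [514.71  -7.35  48.  ] 0.61
rim_mark [279.  229.9] [425.48 -17.68  48.  ] 0.89
pointer_tip [280.  235.3] [420.04 -18.39  48.  ] 0.81
index_hole [271.6 199.3] [455.02 -12.3   48.  ] 0.78
lock_socket [274.  202.2] [452.31 -14.3   48.  ] 0.62
red [273 210   7  21  93] [276.  220.4] [434.89 -15.33  48.  ]
red [277 237   7  11  55] [280.2 242.6] [412.58 -18.29  48.  ]
platter_axis angle 0.0
rim_mark angle 186.60907534555133
pointer_tip angle 186.65622327497846
index_hole angle 184.7445366934939
lock_socket angle 186.3602592941147
lock_pin {'uv': [316.0, 217.6], 'score': 0.66} [  3.01  -0.3  -63.  ]
lock_pin {'uv': [273.3, 202.5], 'score': 0.37} [ 14.73  30.25 -63.  ]
pin_grip {'uv': [317.0, 268.8], 'score': 0.59} [ 2.42 -0.64  4.  ]
```

View pics/w8.png

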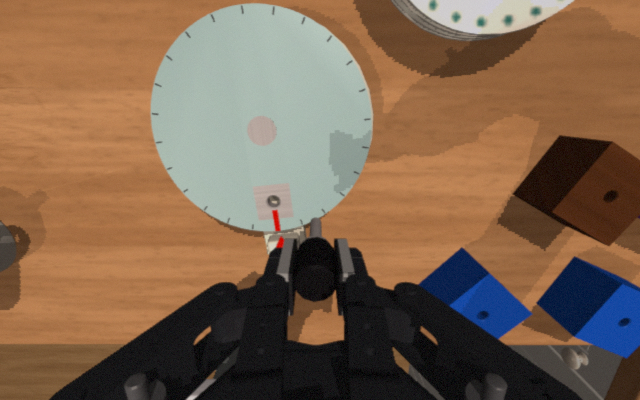

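The held pin's tip is at (316,218), the grip at (317,268), and the hole at (274,201). I'll hover with the tip just above the hole and check.

```bash
python3 -m crank '[{"delta_rot":[0,0,0],"dp":[-0.006,-0.05,0.02],"hand":-1},{"delta_rot":[0,0,0],"dp":[-0.006,-0.08,0.04],"hand":-1},{"delta_rot":[0,0,0],"dp":[-0.006,-0.093,0.06],"hand":-1},{"delta_rot":[0,0,0],"dp":[-0.006,-0.093,0.075],"hand":-1},{"delta_rot":[0,0,0],"dp":[-0.006,-0.093,0.08],"hand":-1}]'>/dev/null
python3 -m crank '[{"delta_rot":[0,0,0],"dp":[0,0,0],"hand":-1},{"delta_rot":[0,0,0],"dp":[0,0,0],"hand":-1},{"delta_rot":[0,0,0],"dp":[0,0,0],"hand":-1}]'>/dev/null
python3 look.py w9;python3 -c "
from h import *
plan((450.6,-13.8,125),0)
a=cv2.imread('pics/w9.png')[170:290,240:400]; cv2.imwrite('pics/v9.png',cv2.resize(a,None,fx=4.8,fy=4.8,interpolation=cv2.INTER_CUBIC))"
```

```text
[450.33 -14.52 124.17] [450.32 -14.42 124.21] 25.0
platter_axis [303.9 131.4] [513.65  -6.33  48.  ] 0.63
rim_mark [319.7 241.7] [427.24 -17.79  48.  ] 0.58
pointer_tip [321.7 250.6] [419.25 -19.43  48.  ] 0.95
index_hole [312.3 212.6] [452.21 -11.97  48.  ] 0.78
lock_socket [313.7 212.6] [452.21 -13.06  48.  ] 0.79
platter_axis angle 0.0
rim_mark angle 187.55432938969213
pointer_tip angle 187.90453235943627
index_hole angle 185.25017372838312
lock_socket angle 186.25097017999607
dp [ 0. -0. -0.] rot [ 0. -0.  0.] yaw0 0.001 pos [450.21 -14.09 124.07] F [-0.25  0.28 -0.29] t 25.3
```

View pics/v9.png

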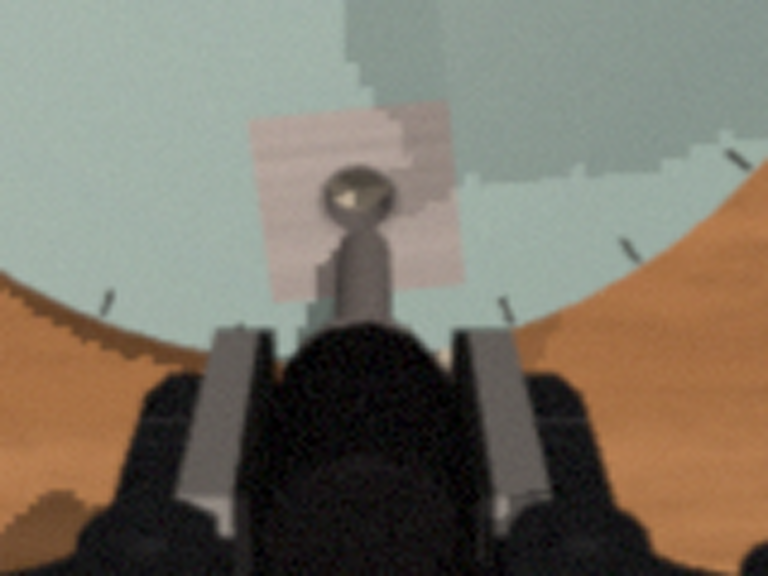

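```bash
python3 -c "
from h import *
s=robot.get_state();p=robot.capture('wrist');c=cam(p,s)
print(s['eef_pos'],atz(c,(314.8,210.8),48.3),[atz(c,(315.6,r),61.1) for r in(216.2,217.5,219)])"
```

```text
[450.21 -14.09 124.07] [453.71 -13.47  48.3 ] [array([454.34, -14.08,  61.1 ]), array([453.32, -14.08,  61.1 ]), array([452.14, -14.08,  61.1 ])]
```

```bash
python3 -m crank '[{"delta_rot":[0,0,0],"dp":[0.003,0,0.005],"hand":-1},{"delta_rot":[0,0,0],"dp":[0.003,0,0.012],"hand":-1},{"delta_rot":[0,0,0],"dp":[0.003,0,0.02],"hand":-1},{"delta_rot":[0,0,0],"dp":[0.003,0,0.024],"hand":-1},{"delta_rot":[0,0,0],"dp":[0.003,0,0.026],"hand":-1}]'>/dev/null
python3 ok.py 3 && python3 -m crank '[{"delta_rot":[0,0,0],"dp":[0,0,0.002],"hand":-1},{"delta_rot":[0,0,0],"dp":[0,0,0.004],"hand":-1},{"delta_rot":[0,0,0],"dp":[0,0,0.005],"hand":-1}]'>/dev/null
python3 ok.py 3 && python3 -m crank '[{"delta_rot":[0,0,0],"dp":[0,0,0.002],"hand":-1},{"delta_rot":[0,0,0],"dp":[0,0,0.004],"hand":-1}]'>/dev/null
python3 ok.py 3 && python3 -m crank '[{"delta_rot":[0,0,0],"dp":[0,0,0.002],"hand":-1},{"delta_rot":[0,0,0],"dp":[0,0,0.004],"hand":-1}]'>/dev/null
python3 ok.py 3 && python3 -m crank '[{"delta_rot":[0,0,0],"dp":[0,0,0.002],"hand":-1},{"delta_rot":[0,0,0],"dp":[0,0,0.004],"hand":-1}]'>/dev/null
python3 ok.py 3 && python3 -m crank '[{"delta_rot":[0,0,0],"dp":[0,0,0.002],"hand":-1},{"delta_rot":[0,0,0],"dp":[0,0,0.004],"hand":-1}]'>/dev/null
python3 ok.py 3
```

```text
[451.2 -14.1 113.2] [-0.1 -0.  -0.5] 25.85
[451.4 -14.1 111.5] [ 0.2 -0.  -0.5] 26.15
[451.4 -14.1 109.9] [ 0.2 -1.4  0.2] 26.35
[451.3 -14.1 108.3] [ 0.7 -0.1 -0.7] 26.55
[451.4 -14.1 106.7] [0.5 0.5 0.6] 26.75
[451.3 -14.1 105.1] [ 0.9  0.1 -1.2] 26.95
```

```bash
python3 ok.py 3 && python3 -m crank '[{"delta_rot":[0,0,0],"dp":[0,0,0.004],"hand":-1},{"delta_rot":[0,0,0],"dp":[0,0,0.008],"hand":-1},{"delta_rot":[0,0,0],"dp":[0,0,0.012],"hand":-1},{"delta_rot":[0,0,0],"dp":[0,0,0.016],"hand":-1}]'>/dev/null
python3 ok.py 3 && python3 -m crank '[{"delta_rot":[0,0,0],"dp":[0,0,0.004],"hand":-1},{"delta_rot":[0,0,0],"dp":[0,0,0.008],"hand":-1},{"delta_rot":[0,0,0],"dp":[0,0,0.012],"hand":-1},{"delta_rot":[0,0,0],"dp":[0,0,0.012],"hand":-1}]'>/dev/null
python3 ok.py 3 && python3 -m crank '[{"delta_rot":[0,0,0],"dp":[0,0,0.003],"hand":-1},{"delta_rot":[0,0,0],"dp":[0,0,0.006],"hand":-1}]'>/dev/null
python3 ok.py 3 && python3 -m crank '[{"delta_rot":[0,0,0],"dp":[0,0,0.003],"hand":-1},{"delta_rot":[0,0,0],"dp":[0,0,0.006],"hand":-1}]'>/dev/null
python3 ok.py 3 && python3 -m crank '[{"delta_rot":[0,0,0],"dp":[0,0,0.003],"hand":-1},{"delta_rot":[0,0,0],"dp":[0,0,0.006],"hand":-1}]'>/dev/null
python3 ok.py 3 && python3 -m crank '[{"delta_rot":[0,0,0],"dp":[0,0,0.003],"hand":-1},{"delta_rot":[0,0,0],"dp":[0,0,0.006],"hand":-1}]'>/dev/null
python3 ok.py 3
```

```text
[451.3 -14.1 105.1] [ 0.9  0.1 -1.2] 26.95
[451.3 -14.1  98.6] [-0.3  0.8 -0.5] 27.35
[451.3 -14.1  93.7] [0.4 0.4 0.4] 27.75
[451.4 -14.1  91.5] [ 0.5  0.8 -1.3] 27.95
[451.4 -14.1  89.1] [-0.1  0.1 -1.1] 28.15
[451.3 -14.1  86.6] [ 1.3 -0.4 -1.2] 28.35
[451.3 -14.1  84.2] [ 0.2  0.4 -0.7] 28.55
```

Tip is at about 21 mm, already inside the socket. Continuing down.

```bash
python3 ok.py 3 && python3 -m crank '[{"delta_rot":[0,0,0],"dp":[0,0,0.004],"hand":-1},{"delta_rot":[0,0,0],"dp":[0,0,0.008],"hand":-1},{"delta_rot":[0,0,0],"dp":[0,0,0.012],"hand":-1},{"delta_rot":[0,0,0],"dp":[0,0,0.016],"hand":-1}]'>/dev/null
python3 ok.py 3 && python3 -m crank '[{"delta_rot":[0,0,0],"dp":[0,0,0.002],"hand":-1},{"delta_rot":[0,0,0],"dp":[0,0,0.004],"hand":-1}]'>/dev/null
python3 ok.py 3 && python3 -m crank '[{"delta_rot":[0,0,0],"dp":[0,0,0.002],"hand":-1},{"delta_rot":[0,0,0],"dp":[0,0,0.002],"hand":-1}]'>/dev/null
python3 ok.py 3 && python3 -m crank '[{"delta_rot":[0,0,0],"dp":[0,0,0.002],"hand":-1},{"delta_rot":[0,0,0],"dp":[0,0,0.002],"hand":-1}]'>/dev/null
python3 ok.py 3 && python3 -m crank '[{"delta_rot":[0,0,0],"dp":[0,0,0.002],"hand":-1},{"delta_rot":[0,0,0],"dp":[0,0,0.002],"hand":-1}]'>/dev/null
python3 ok.py 3 && python3 -m crank '[{"delta_rot":[0,0,0],"dp":[0,0,0.002],"hand":-1},{"delta_rot":[0,0,0],"dp":[0,0,0.002],"hand":-1}]'>/dev/null
python3 ok.py 3 && python3 -m crank '[{"delta_rot":[0,0,0],"dp":[0,0,0.002],"hand":-1},{"delta_rot":[0,0,0],"dp":[0,0,0.002],"hand":-1}]'>/dev/null
python3 ok.py 3 && python3 -m crank '[{"delta_rot":[0,0,0],"dp":[0,0,0.002],"hand":-1},{"delta_rot":[0,0,0],"dp":[0,0,0.002],"hand":-1}]'>/dev/null
python3 ok.py 3
```

```text
[451.3 -14.1  84.2] [ 0.2  0.4 -0.7] 28.55
[451.4 -14.1  77.8] [0.3 0.4 0.3] 28.95
[451.3 -14.1  76.3] [ 0.1 -0.6 -0.3] 29.15
[451.3 -14.1  75.5] [-0.4  0.6 -0.9] 29.35
[451.3 -14.1  74.7] [-0.2 -0.5 -1. ] 29.55
[451.3 -14.1  73.9] [-0.5 -0.7 -0.6] 29.75
[451.3 -14.1  73.1] [-0.6  0.6 -0.7] 29.95
[451.5 -14.1  72.8] [ 0.  -0.1  6.6] 30.15
[451.5 -14.1  72.8] [ 0.  -0.1  6.6] 30.15
```

The pin reached the floor at the expected height with 6.6 N. Releasing and retreating.

```bash
python3 -m crank '[{"delta_rot":[0,0,0],"dp":[0,0,-0.001],"hand":-1},{"delta_rot":[0,0,0],"dp":[0,0,-0.001],"hand":0.1},{"delta_rot":[0,0,0],"dp":[0,0,-0.001],"hand":0.3},{"delta_rot":[0,0,0],"dp":[0,0,-0.001],"hand":0.3},{"delta_rot":[0,0,0],"dp":[0,0,-0.001],"hand":0.3}]'
python3 -m crank '[{"delta_rot":[0,0,0],"dp":[0,0,-0.02],"hand":0.3},{"delta_rot":[0,0,0],"dp":[0,0,-0.08],"hand":0.3},{"delta_rot":[0,0,0],"dp":[0,0,-0.17],"hand":0.3},{"delta_rot":[0,0,0],"dp":[-0.04,0,-0.27],"hand":0.3},{"delta_rot":[0,0,0],"dp":[-0.08,0,-0.33],"hand":0.3}]'
python3 -m crank '[{"delta_rot":[0,0,0],"dp":[0,0,0],"hand":0.3},{"delta_rot":[0,0,0],"dp":[0,0,0],"hand":0.3},{"delta_rot":[0,0,0],"dp":[0,0,0],"hand":0.3}]'>/dev/null
python3 look.py w10
python3 - <<'E'
from h import *
s=robot.get_state();p=robot.capture('wrist');c=cam(p,s)
for n,z in(('pin_grip',77),('lock_pin',10)): print(n,[(r['uv'],atz(c,r['uv'],z)) for r in robot.mark_of(p,n)[:2]])
E
python3 -c "
import cv2
cv2.imwrite('pics/v10.png',cv2.resize(cv2.imread('pics/w10.png')[0:240,200:440],None,fx=2.4,fy=2.4,interpolation=cv2.INTER_CUBIC))"
```

```text
clock: 30.65
eef_pos: [451.4, -14.1, 72.7]
eef_rot: [1.0, 0.0, -0.0, 0.0]
contact_force: [0.1, -0.4, 0.2]
finger_gap: 0.65
grasp_force: 0.0
clock: 31.15
eef_pos: [419.7, -14.2, 207.3]
eef_rot: [1.0, 0.0, 0.002, -0.0]
contact_force: [-0.1, -0.2, -0.1]
finger_gap: 0.649
grasp_force: 0.0
[419.66 -13.99 204.22] [419.54 -14.01 203.98] 31.45
platter_axis [310.4  92.8] [511.84  -9.15  48.  ] 0.72
rim_mark [320.9 182.1] [424.62 -19.56  48.  ] 0.6
index_hole [314.7 154.5] [453.41 -13.14  48.  ] 0.75
lock_socket [315.4 155.1] [452.8  -13.85  48.  ] 0.73
red [316 175   4   7  24] [317.2 178.2] [428.74 -15.76  48.  ]
red [314 188  16  15 123] [321.  196.8] [408.49 -19.75  48.  ]
platter_axis angle 0.0
rim_mark angle 186.8090472188339
index_hole angle 183.9105301631386
lock_socket angle 184.55223569482322
pin_grip [([312.8, 158.7], array([453.87, -11.63,  77.  ]))]
lock_pin [([314.3, 148.2], array([453.81, -12.75,  10.  ]))]
```

View pics/v10.png

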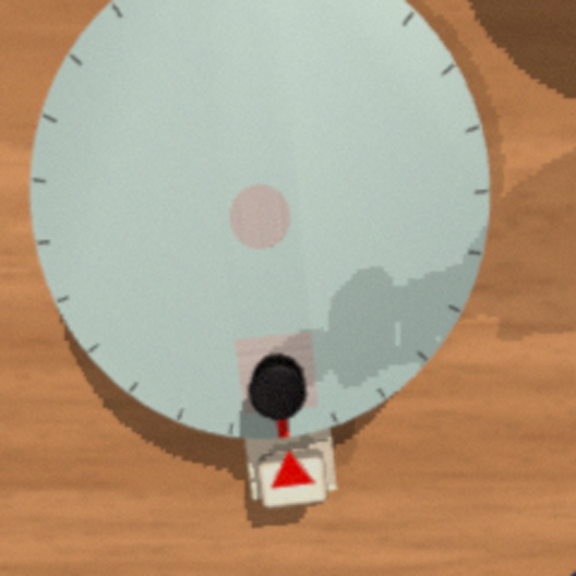

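The pin stands upright at (278,387) over the hole. The mark's end at (283,430) faces the arrow tip at (290,452), and the gripper is clear.

```bash
python3 -c "
from cell import robot
print(robot.hand_in())"
```

```text
the job is handed in; nothing more can be done
None
```

I turned the platter until its mark faces the pointer (within about 1° in the last wrist picture), stood the pin on the socket floor, let go and handed the job in at about 32 s; the highest force I read on the turntable was about 14 N, and no verdict came back.

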